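# Ratchet the holder's jaw snug against a circuit module

## Robot

A 6-joint arm with a two-finger parallel gripper is mounted at the origin on the work surface. World frame = base frame: x ahead of the robot, y to its left, z up, the work surface at z = 0. Lengths are in m, angles in rad, forces in N, time in s.
With the tool pointing down it reaches from about 0.25 to 0.725 m from the base axis. Payload 4 kg.
Tool frame: the origin (TCP) lies on the centre line of the jaws, within the pads' length; the fingertips stand tip_reach ahead of it and the grasp point (between the pads) lies 5 mm behind it (tip_reach is the distance from the TCP to the fingertips, in m); z points along the fingers, y is the direction in which the jaws open and shut (so a half turn about z gives the same grasp; the last joint's range is limited). The gripper opens to 85 mm and grips with 20 to 120 N. Pads are 22 mm wide; open, the fingers measure 114 mm over their backs; the gripper's body (76 mm by 85 mm) begins 54 mm behind the grasp point. The pads swing forward as they close: fully open they stand 13 mm farther back than shut.
Start: joints at [1.189, 0.241, 0.005, 1.335, 0, 1.571], TCP at [0.186, 0.464, 0.245] pointing down, gripper open.
Joint ranges: [-2.72, 2.72], [-1.05, 1.87], [-1.09, 1.28], [-1.99, 2.15], [-1.42, 1.44], [-3.14, 3.14]. Speed limits (rad/s): [2.79, 2.79, 3.14, 3.14, 3.14, 3.14].

## Interface

Orientations are given as a unit quaternion [x, y, z, w].
In Python, from workcell import * gives the robot as it stands.
- The arm moves only by the tool arm_command, never from a script. Its arguments are lists of equal length, an entry for each row: "translation": the shift along the tool's x, y, z in cm, a list of three; "turn": the turn about the tool's z in rad; "hand": the closure, from 0 (fully open) to 1 (shut). In form: {"translation": [[x, y, z], ...], "turn": [turn, ...], "hand": [hand, ...]}. A call has 1 to 5 rows; each row is the pose to reach, as a shift and turn from the pose commanded when the call began, along the tool's axes at that moment; what a row does not reach only later rows make up. A row lasts 1/12 s, in which the tool goes at most 41.7 mm and 7.16 degrees, less where a joint would pass 70% of its speed; a pose out of reach is approached as far as the arm can. A call with a gripper value outside its range is refused whole. The fingers move at their own pace and stop on an object; the grip force is fixed at half the most. Time passes only in rows, so rows that repeat a pose let the fingers close. It gives the time, the measured TCP pose, the force and the opening at its end, in the units of the state.
- get_obs(): the state, without advancing time (a new reading comes with each control period).
- camera(name): name is "scene" or "top" or "wrist"; returns (picture, depth): 384x512x3 uint8, red, green, blue; 384x512 float32, m along the optical axis (not along the pixel's ray), 0 where there is no reading.
- camera_info(name): a dict with "mtx" (3x3 intrinsics, pixels), "world_to_cam" (4x4, takes a point from world to camera coordinates). Camera axes: x right, y down, z forward; pixel columns grow to the right and rows downward; lengths in m; the calibration is good to about 2 mm. A picture is of the moment at which its call begins: read the wrist's pose just before it. camera_info takes no time and is no camera call; for the wrist camera it gives the pose at the moment of the call.
- job_done(): hands the job in, once; it reports no verdict.
Trained networks look in the newest picture that a camera, given by its name, has taken for a name from the list of things; names that differ only in an ending like _2 or _b are one class to them, and where a whole thing is asked for, a point or a joint stands for the part that bears it (a point fixed in the world has none). Each returns a list of dicts, best first, with "conf" (0 to 1); they miss things now and then, are a little off and sometimes report something else, mostly with a low value. They report only what shows in the picture. A call takes as long as a camera call. They do not tell look-alikes from the thing itself.
- search_frame(camera, name): "location" ([row, column] in pixels, amid what is visible of it).
- spot_point(camera, name): "location" ([row, column] in pixels: a listed point, or the origin of a listed thing).
The state is a dict: "clock": time; "joint_pos": joint angles; "joint_vel": joint speeds; "tau": joint torques, N m; "eef_pos": TCP position; "tool_rot": TCP orientation; "ft_force": force on the tool from outside, world axes, zero at the start; "ft_torque": the same for the moment, N m; "grip_width": finger opening in m.
Only numpy, scipy, OpenCV 4.12 (cv2) and the standard library are available. Lean on these libraries where they do the work, as an engineer would, in place of code of your own. Each camera call takes 0.05 s, during which the arm holds its last target. There are 200 camera calls.

## Task

Clamp the circuit module in the bench holder: flip the small direction lever on top of the ratchet head over to its jaw side (tighten), then swing the ratchet handle to and fro until the moving jaw presses the module snugly against the far jaw. Go by feel: stop once the handle pushes back clearly harder than the plain drag of the mechanism (by about a half), before the sprung jaw face bottoms out, handle everything gently, and leave the module lying flat and the other things on the bench alone.

Things in the scene. Friction and masses are not known exactly. Their poses are not given: they have to be found in the camera images.
- holder: The bench holder, bolted down: a grey plate 150 x 340 x 14 mm with two rails and a bed, top 28 mm above the bench. Origin: centre of its underside. Its y axis runs along the rails from the ratchet end (upright spindle at x = 0, y = -130 mm) to the far jaw (+y). On the spindle sits the ratchet head, round steel, 66 mm diameter, 46 to 70 mm above the bench
- handle_grip (a point): On the axis of the upright black grip at the end of the ratchet handle: a vertical round post, 20 mm diameter, from 66 to 116 mm above the bench; this point is 96 mm up, 120 mm from the spindle axis. It swings in a level circle about the spindle. The bar below it is 18 mm wide, its top at 64 mm
- handle (a joint): Swing of the handle, rad; 0: bar along the holder's -x; positive clockwise from above (grip moves to the holder's +y). Hard stops at -0.7 and 0.7. On tighten, positive swings close the jaw 10 mm a rad and negative ones click back; up to 0.4 rad is lost at each reversal. At the grip: clicking back takes 2 to 5 N, driving the free jaw 6 to 7 N (4 to 5 N left when one pauses), then 0.08 N more per N of clamping. The jaw stays when let go
- selector_tip (a point): Near the end of the direction lever: a black upright fin 8 mm thick, from 73 to 93 mm above the bench, on top of the ratchet head, reaching 44 mm from the spindle axis (11 mm past the head's rim), away from the handle bar (to the holder's +x when the handle is at 0). This point is 34 mm from the axis and 87 mm above the bench. It turns with the handle
- selector (a joint): Angle of the direction lever relative to the handle, rad, positive anticlockwise from above (fin towards the jaws, the holder's +y). It snaps over centre and rests at -0.45 (loosen, as found) or +0.45 (tighten). Pushing it over takes about 0.1 N m (3 to 5 N at the fin); the handle's own drag of 0.18 N m holds the handle meanwhile
- jaw: Face bar of the moving jaw: black, 70 (x) x 10 (y) x 26 mm high, sprung on an aluminium carriage. Origin: bottom middle of the face that meets the module, about 30 mm above the bench. It closes along the holder's +y and starts 6 to 23 mm from the module. Its spring takes 12 N/mm and bottoms after 6 mm (the gap behind the bar shrinks). Snug is 20 to 50 N on the module, best about 32 N; 55 N is too much
- stop_jaw: The far jaw: a black bar 90 mm (x) x 18 mm (y) x 27 mm high locked on the bed, at a place that varies. Origin: bottom middle of its face towards the module; its y axis is the holder's. It does not move
- module: The circuit module: an aluminium tray 80 (x) x 60 (y) x 14 mm with a green circuit board on top, 180 g, loose on the bed between the jaws, 1 to 4 mm short of the far jaw. Origin: centre of its underside, 28 mm above the bench
- driver: Bystander: a screwdriver lying on the bench, 160 mm long. Origin: underside
- flux_jar: Bystander: an amber jar with a black cap, 44 mm diameter, 45 mm high. Origin: centre of its underside
- parts_tray: Bystander: a flat black divided tray, 90 x 120 x 22 mm. Origin: centre of its underside
Things that resemble listed ones, but are neither listed nor needed, are in the scene too. Of the things like the module, leave any that is blue; of the rest the larger one is meant.

How it is judged:
By the outcome, as a careful person would: the job done as asked, in the order asked, and still so for the second after the job is handed in, with the robot touching nothing.
It also fails if it takes over 72 s, if anything falls off the work surface, if the arm or the gripper's body presses on something with over 40 N, if the wrist force passes 120 N, or if a joint passes its speed limit or range.

## Working session

There is one attempt and no reset: what is moved stays moved. The work goes in short steps, Python scripts to look and compute and a tool call to move; the robot and the scene stay as the last step left them, time stands still between calls to the robot, and variables do not carry over. Pictures are saved under pics/ and viewed, about 8 in all and at most 12, crops included, and the job is handed in when it is done.

Besides the shell and the picture viewer there is one more tool, called after "Call:" as name([rows], argument=value, ...), one row to a line, values as JSON. arm_command: Moves the arm, as the interface text tells. Its arguments: {"type":"object","properties":{"translation":{"type":"array","items":{"type":"array","items":{"type":"number"}}},"turn":{"type":"array","items":{"type":"number"}},"hand":{"type":"array","items":{"type":"number"}}},"required":["translation","turn","hand"]}

```bash
ls; mkdir -p pics; cat > h.py <<'E'
from workcell import *
import numpy as np, cv2
def world(cam,px,depth,info):
    r,c=px; r0,c0=int(round(r)),int(round(c))
    p=depth[max(r0-2,0):r0+3,max(c0-2,0):c0+3]; p=p[p>0]
    if len(p)==0: return None
    z=np.median(p); K=info["mtx"]; 
    q=np.array([(c-K[0,2])/K[0,0]*z,(r-K[1,2])/K[1,1]*z,z,1])
    return (np.linalg.inv(info["world_to_cam"])@q)[:3]
def atz(px,info,zw):
    K=np.array(info["mtx"]); T=np.linalg.inv(info["world_to_cam"]); r,c=px
    d=T[:3,:3]@np.array([(c-K[0,2])/K[0,0],(r-K[1,2])/K[1,1],1]); o=T[:3,3]
    return o+d*(zw-o[2])/d[2]
E
python3 - <<'E'
from h import *
o=get_obs(); print({k:np.round(v,3) for k,v in o.items()})
for cam in ["scene","top"]:
    im,d=camera(cam); info=camera_info(cam)
    cv2.imwrite(f"pics/{cam}0.png",im[:,:,::-1]); np.save(f"{cam}_d.npy",d)
    for n in ["holder","handle_grip","selector_tip","jaw","stop_jaw","module"]:
        for x in spot_point(cam,n)[:3]:
            w=world(cam,x["location"],d,info)
            print(cam,n,round(x["conf"],2),np.round(x["location"],1),None if w is None else np.round(w,3))
E
```

```text
pics
{'clock': np.float64(0.0), 'joint_pos': array([1.189, 0.241, 0.004, 1.335, 0.   , 1.571]), 'joint_vel': array([-0.   , -0.   , -0.   , -0.002,  0.   ,  0.001]), 'tau': array([ 1.0000e-03, -3.7232e+01,  2.5241e+01,  1.7000e-02,  0.0000e+00,
       -0.0000e+00]), 'eef_pos': array([0.186, 0.463, 0.244]), 'tool_rot': array([ 0.19 ,  0.982, -0.001, -0.   ]), 'ft_force': array([-0.326, -0.276,  0.413]), 'ft_torque': array([ 0.047, -0.06 ,  0.006]), 'grip_width': np.float64(0.086)}
scene holder 0.63 [221.8 293.6] [0.641 0.084 0.027]
scene handle_grip 0.91 [158.  260.8] [ 0.521 -0.052  0.111]
scene selector_tip 0.64 [200.8 240.7] [ 0.665 -0.057  0.084]
scene jaw 0.64 [214.7 300. ] [0.615 0.094 0.03 ]
scene stop_jaw 0.66 [216.5 324.9] [0.61  0.159 0.045]
scene module 0.87 [287.8 291.7] [0.822 0.131 0.017]
scene module 0.82 [215.4 310.2] [0.617 0.121 0.042]
scene module 0.74 [174.7 298. ] [0.45  0.045 0.008]
top holder 0.9 [200.1 227.6] [0.602 0.071 0.055]
top handle_grip 0.95 [229.7 272.1] [ 0.512 -0.06   0.116]
top selector_tip 0.41 [178.2 272.5] [ 0.661 -0.064  0.092]
top jaw 0.45 [204.  201.7] [0.592 0.151 0.042]
top jaw 0.44 [197.6 223.8] [0.61  0.082 0.055]
top stop_jaw 0.74 [203.3 201.5] [0.594 0.152 0.043]
top module 0.69 [139.4 212.7] [0.797 0.119 0.016]
top module 0.67 [256.5 240.4] [0.43  0.037 0.011]
top module 0.59 [202.6 211.7] [0.596 0.12  0.044]
```

```bash
python3 - <<'E'
import cv2
a=cv2.imread("pics/scene0.png");b=cv2.imread("pics/top0.png")
a=cv2.resize(a[120:320,180:400],None,fx=2.6,fy=2.6,interpolation=2);cv2.imwrite("pics/s_c.png",a)
b=cv2.resize(b[110:290,160:330],None,fx=3.3,fy=3.3,interpolation=2);cv2.imwrite("pics/t_c.png",b)
E
```

```text
(no output)
```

View pics/s_c.png

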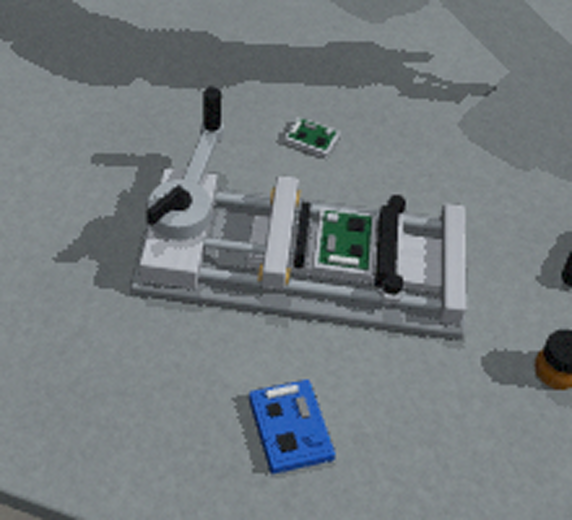

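View pics/t_c.png

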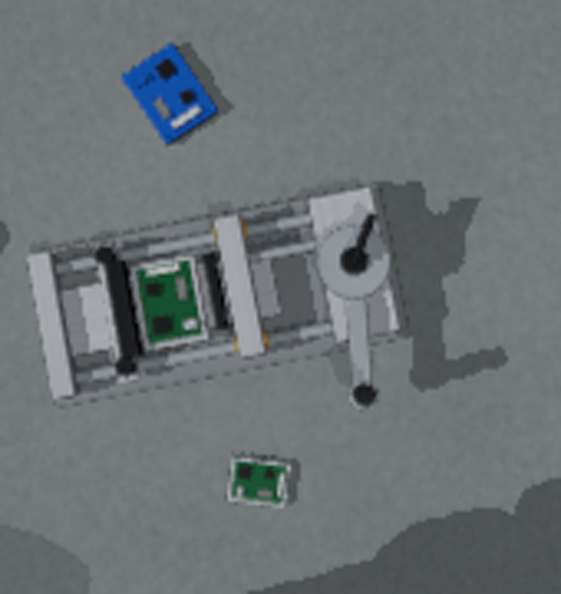

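The scene crop and the top crop agree: the head is at top pixel (189, 267), with the fin pointing up and to the right (loosen). The grip is at (230, 271). The meant module is the green one in the holder, and the blue and small green ones are decoys. Next I'll fit the geometry from depth.

```bash
python3 - <<'E'
from h import *
import workcell; print([n for n in dir(workcell) if not n.startswith('_')]); print(getattr(workcell,'tip_reach',None))
def cloud(cam):
    d=np.load(cam+"_d.npy"); I=camera_info(cam); K=np.array(I["mtx"]); T=np.linalg.inv(I["world_to_cam"])
    r,c=np.nonzero(d>0); z=d[r,c]
    P=np.c_[(c-K[0,2])/K[0,0]*z,(r-K[1,2])/K[1,1]*z,z]
    return P@T[:3,:3].T+T[:3,3], T[:3,3]
for cam in ["top","scene"]:
    P,o=cloud(cam); print(cam,"cam at",o.round(2))
    m=(abs(P[:,0]-.61)<.2)&(abs(P[:,1]-.06)<.25)
    P=P[m]
    def pr(n,Q): print(n,len(Q),Q.mean(0).round(4),Q.min(0).round(3),Q.max(0).round(3))
    near=np.hypot(P[:,0]-.63,P[:,1]+.055)<.06
    H=P[near&(P[:,2]>.062)&(P[:,2]<.077)]; pr("head",H)
    (cx,cy),r=cv2.minEnclosingCircle(H[:,:2].astype(np.float32)); print("circ",cx,cy,r)
    F=P[near&(P[:,2]>.084)]; pr("fin",F)
    v=np.linalg.svd(F[:,:2]-F[:,:2].mean(0))[2][0]; print("fin dir",v, F[:,:2].round(3)[::3].tolist())
    G=P[(P[:,2]>.1)&(np.hypot(P[:,0]-.51,P[:,1]+.06)<.04)]; pr("grip",G)
    S=P[(P[:,2]>.03)&(P[:,1]>-.02)]
    rect=cv2.minAreaRect(P[(P[:,2]>.011)&(P[:,0]>.5)&(P[:,0]<.75)&(P[:,2]<.06)&(P[:,1]>-.12)&(P[:,1]<.26)][:,:2].astype(np.float32)); print("plate",rect)
E
```

```text
['Unreachable', 'camera', 'camera_info', 'get_obs', 'job_done', 'search_frame', 'spot_point', 'tip_reach']
0.014
top cam at [ 0.52 -0.04  1.22]
head 375 [ 0.6242 -0.0473  0.0701] [ 0.572 -0.078  0.062] [ 0.665 -0.015  0.077]
circ 0.6189041137695312 -0.05216621607542038 0.04701000452041626
fin 45 [ 0.65   -0.0551  0.0932] [ 0.629 -0.066  0.089] [ 0.671 -0.045  0.099]
fin dir [-0.92023495  0.39136638] [[0.671, -0.06], [0.667, -0.06], [0.665, -0.057], [0.662, -0.057], [0.659, -0.057], [0.656, -0.054], [0.653, -0.054], [0.65, -0.051], [0.647, -0.051], [0.644, -0.051], [0.641, -0.048], [0.639, -0.048], [0.635, -0.045], [0.632, -0.045], [0.629, -0.045]]
grip 39 [ 0.5121 -0.0536  0.1166] [ 0.502 -0.062  0.11 ] [ 0.519 -0.045  0.122]
plate ((0.598598837852478, 0.07722392678260803), (0.17090186476707458, 0.3364604413509369), 10.276690483093262)
scene cam at [1.24 0.19 0.83]
head 315 [ 0.6339 -0.0425  0.0684] [ 0.572 -0.078  0.062] [ 0.676 -0.014  0.077]
circ 0.623740553855896 -0.05707027018070221 0.05204151198267937
fin 64 [ 0.6547 -0.0536  0.0894] [ 0.632 -0.067  0.084] [ 0.674 -0.042  0.094]
fin dir [ 0.91512112 -0.40317905] [[0.632, -0.049], [0.636, -0.047], [0.641, -0.051], [0.636, -0.044], [0.645, -0.052], [0.64, -0.046], [0.649, -0.053], [0.645, -0.047], [0.655, -0.054], [0.646, -0.049], [0.657, -0.056], [0.65, -0.05], [0.661, -0.057], [0.655, -0.051], [0.665, -0.061], [0.662, -0.054], [0.67, -0.062], [0.666, -0.055], [0.674, -0.063], [0.67, -0.057], [0.672, -0.059], [0.674, -0.058]]
grip 49 [ 0.5185 -0.0518  0.1107] [ 0.507 -0.061  0.1  ] [ 0.525 -0.043  0.117]
plate ((0.5919063091278076, 0.07769535481929779), (0.19313648343086243, 0.337350457906723), 9.937565803527832)
```

Call:
arm_command([
  [-3,-1.6,0],
  [-6,-3.2,0],
  [-9,-4.9,0],
  [-12,-6.5,0],
  [-15,-8.1,0],
], turn=[0,0,0,0,0], hand=[0,0,0,0,0])

```text
clock: 1.12
eef_pos: [0.2959, 0.3317, 0.2454]
tool_rot: [0.189, 0.982, 0.0, 0.0]
ft_force: [0.5, 0.5, 0.2]
grip_width: 0.0856
```

Call:
arm_command([
  [-3,-1.6,0],
  [-6,-3.2,0],
  [-9,-4.9,0],
  [-12,-6.5,0],
  [-15,-8.1,0],
], turn=[0,0,0,0,0], hand=[0,0,0,0,0])

```text
clock: 1.53
eef_pos: [0.4052, 0.2004, 0.2456]
tool_rot: [0.19, 0.982, 0.0, 0.0]
ft_force: [0.4, 0.3, -1.2]
grip_width: 0.0852
```

Call:
arm_command([
  [-3,-1.6,0],
  [-6,-3.2,0],
  [-9,-4.9,0],
  [-12,-6.5,0],
  [-15,-8.1,0],
], turn=[0,0,0,0,0], hand=[0,0,0,0,0])

```text
clock: 1.95
eef_pos: [0.5142, 0.0692, 0.2455]
tool_rot: [0.19, 0.982, 0.0, 0.0]
ft_force: [0.8, -0.0, 0.9]
grip_width: 0.0855
```

Call:
arm_command([
  [-3,-1.6,0],
  [-6,-3.2,0],
  [-9,-4.9,0],
  [-12,-6.5,0],
  [-15,-8.1,0],
], turn=[0,0,0,0,0], hand=[0,0,0,0,0])

```text
clock: 2.37
eef_pos: [0.6232, -0.0618, 0.2452]
tool_rot: [0.19, 0.982, 0.0, 0.0]
ft_force: [1.3, 0.3, 0.9]
grip_width: 0.0855
```

Call:
arm_command([
  [0,0,0],
  [0,0,0],
  [0,0,0],
  [0,0,0],
  [0,0,0],
], turn=[-0.11,-0.22,-0.33,-0.44,-0.44], hand=[0,0,0,0,0])

```text
clock: 2.78
eef_pos: [0.6224, -0.0604, 0.245]
tool_rot: [-0.03, 1.0, 0.0, -0.0]
ft_force: [0.3, 0.7, -0.8]
grip_width: 0.0854
```

```bash
python3 - <<'E'
from h import *
print(np.round(get_obs()["joint_pos"],2))
info=camera_info("wrist"); im,d=camera("wrist"); cv2.imwrite("pics/w1.png",im[:,:,::-1]); np.save("wrist_d.npy",d)
import json; np.savez("w1.npz",K=info["mtx"],T=info["world_to_cam"])
print(np.linalg.inv(info["world_to_cam"]).round(3))
for n,z in [("handle_grip",.096),("selector_tip",.087),("holder",0),("jaw",.03),("stop_jaw",.028),("module",.028)]:
    for x in spot_point("wrist",n)[:2]: print(n,round(x["conf"],2),np.round(x["location"],1),atz(x["location"],info,z).round(4))
E
```

```text
[-0.1   0.5   0.38  1.45  0.   -0.16]
[[-0.06   0.951  0.303  0.544]
 [ 0.998  0.057  0.018 -0.065]
 [ 0.     0.303 -0.953  0.374]
 [ 0.     0.     0.     1.   ]]
handle_grip 0.93 [ 71.5 268.9] [ 0.512  -0.0536  0.096 ]
selector_tip 0.73 [217.6 253.4] [ 0.6662 -0.0594  0.087 ]
holder 0.75 [163.7 356. ] [0.6126 0.082  0.    ]
jaw 0.6 [163.1 366.4] [0.6055 0.0835 0.03  ]
stop_jaw 0.72 [160.4 422.9] [0.5979 0.157  0.028 ]
module 0.97 [162.1 400.4] [0.6019 0.1283 0.028 ]
module 0.86 [ 14.2 355. ] [0.4399 0.0405 0.028 ]
```

View pics/w1.png

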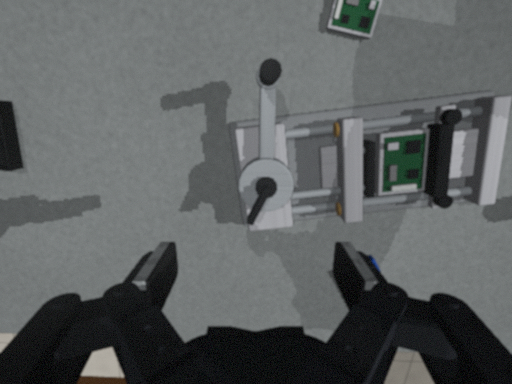

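The network points agree with the depth fits: axis ≈ (0.632, -0.0465), grip (0.512, -0.0536) and jaw-to-module gap about 15 mm. In the picture the fin runs from (185, 268) to (222, 252), still on loosen, and the fingers are clear. I'll close them and go down beside the fin.

Call:
arm_command([
  [-1.6,-1.4,0],
  [-3.2,-2.8,0],
  [-4.8,-4.2,0],
  [-4.8,-4.2,3],
  [-4.8,-4.2,6],
], turn=[0,0,0,0,0], hand=[0.5,1,1,1,1])

```text
clock: 3.55
eef_pos: [0.6758, -0.1006, 0.1871]
tool_rot: [-0.028, 1.0, -0.001, 0.004]
ft_force: [0.1, 0.2, -1.3]
grip_width: 0.0257
```

Call:
arm_command([
  [0,0,3],
  [0,0,6],
  [0,0,7.5],
  [0,0,8.9],
  [0,0,8.9],
], turn=[0,0,0,0,0], hand=[1,1,1,1,1])

```text
clock: 3.97
eef_pos: [0.6702, -0.0989, 0.092]
tool_rot: [-0.029, 1.0, 0.001, -0.004]
ft_force: [-0.6, 0.4, -0.4]
grip_width: -0.0003
```

```bash
python3 - <<'E'
from h import *
print(get_obs()["eef_pos"].round(4))
im,d=camera("wrist"); cv2.imwrite("pics/w2.png",im[:,:,::-1])
E
```

```text
[ 0.6702 -0.0989  0.092 ]
```

View pics/w2.png

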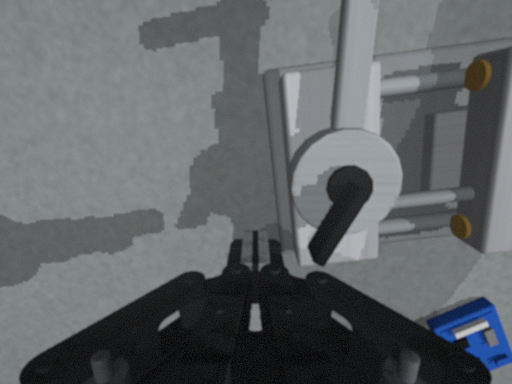

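The shut fingertips are at about (255, 250), left of the fin end at (322, 255). The fin points loosen-side and nothing is touched, so I can push in steps.

Call:
arm_command([
  [0,0.5,0],
  [0,1,0],
  [0,1.4,0],
  [0,1.8,0],
  [0,2.2,0],
], turn=[0,0,0,0,0], hand=[1,1,1,1,1])

```text
clock: 4.43
eef_pos: [0.6726, -0.0775, 0.0977]
tool_rot: [-0.029, 1.0, -0.001, 0.002]
ft_force: [3.8, -4.4, 0.8]
grip_width: 0.0001
```

Call:
arm_command([
  [0,0.3,0],
  [0,0.6,0],
  [0,0.9,0],
  [0,1.2,0],
  [0,1.5,0],
], turn=[0,0,0,0,0], hand=[1,1,1,1,1])

```text
clock: 4.85
eef_pos: [0.6716, -0.0626, 0.0975]
tool_rot: [-0.029, 1.0, -0.0, 0.001]
ft_force: [0.8, -1.4, 0.9]
grip_width: 0.0001
```

```bash
python3 - <<'E'
from h import *
im,d=camera("wrist"); cv2.imwrite("pics/w3.png",im[:,:,::-1])
E
```

```text
(no output)
```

View pics/w3.png

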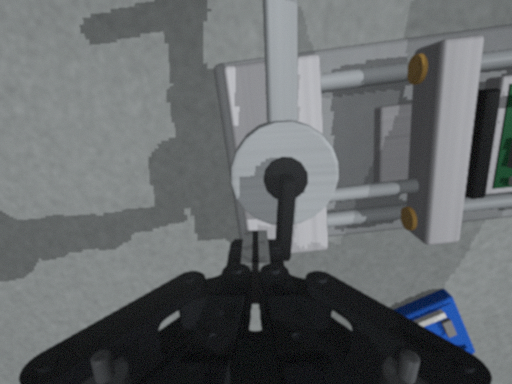

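The fin (286, 178)→(284, 258) is now close to centre, with the fingertip on its left. I'll push on past centre.

Call:
arm_command([
  [0,0.3,0],
  [0,0.6,0],
  [0,0.9,0],
  [0,1.2,0],
  [0,1.2,0],
], turn=[0,0,0,0,0], hand=[1,1,1,1,1])

```text
clock: 5.32
eef_pos: [0.6692, -0.0494, 0.0959]
tool_rot: [-0.03, 1.0, 0.0, -0.001]
ft_force: [-0.0, -0.2, -0.0]
grip_width: -0.0001
```

```bash
python3 - <<'E'
from h import *
info=camera_info("wrist");im,d=camera("wrist"); cv2.imwrite("pics/w4.png",im[:,:,::-1])
for n,z in [("handle_grip",.096),("selector_tip",.087)]:
    for x in spot_point("wrist",n)[:1]: print(n,round(x["conf"],2),np.round(x["location"],1),atz(x["location"],info,z).round(4))
E
```

```text
selector_tip 0.96 [240.9 287.7] [ 0.6627 -0.0309  0.087 ]
```

View pics/w4.png

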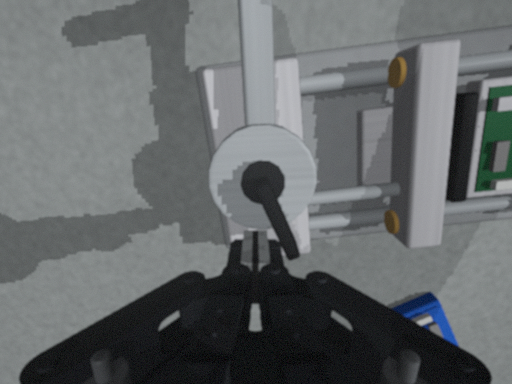

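The fin snapped over to the jaw side: (265, 182)→(295, 255), about +0.42 rad relative to the bar, with no remaining force. Next I'll retreat, lift and go over the grip.

Call:
arm_command([
  [0,-0.8,0],
  [0,-1.5,0],
  [0,-1.5,-3],
  [0,-1.5,-6],
  [0,-1.5,-8],
], turn=[0,0,0,0,0], hand=[1,1,1,1,1])

```text
clock: 5.88
eef_pos: [0.6713, -0.0668, 0.1786]
tool_rot: [-0.028, 1.0, -0.0, 0.001]
ft_force: [0.4, -0.5, 0.1]
grip_width: -0.0002
```

Call:
arm_command([
  [3.2,0.5,0],
  [6.4,1,0],
  [9.6,1.5,0],
  [12.8,2,0],
  [15.6,2,0],
], turn=[0,0,0,0,0], hand=[0.5,0.5,0.5,0.5,0.5])

```text
clock: 6.3
eef_pos: [0.5116, -0.0548, 0.1762]
tool_rot: [-0.029, 1.0, 0.0, -0.0]
ft_force: [-0.4, -0.8, 0.4]
grip_width: 0.0426
```

Call:
arm_command([
  [0,0,0],
  [0,0,0],
], turn=[0,0], hand=[0.5,0.5])

```text
clock: 6.47
eef_pos: [0.5125, -0.0553, 0.1767]
tool_rot: [-0.028, 1.0, -0.0, -0.0]
ft_force: [1.3, 0.3, 0.3]
grip_width: 0.0428
```

```bash
python3 - <<'E'
from h import *
o=get_obs(); print(o["eef_pos"].round(4),o["tool_rot"].round(3),o["ft_force"].round(2))
for cam in ["wrist","top"]:
  info=camera_info(cam);im,d=camera(cam); cv2.imwrite(f"pics/{cam}5.png",im[:,:,::-1])
  for n,z in [("handle_grip",.096),("selector_tip",.087)]:
    for x in spot_point(cam,n)[:1]: print(cam,n,round(x["conf"],2),np.round(x["location"],1),atz(x["location"],info,z).round(4))
E
```

```text
[ 0.5125 -0.0553  0.1767] [-0.028  1.    -0.    -0.   ] [1.35 0.27 0.27]
wrist handle_grip 0.79 [203.4 250.7] [ 0.5109 -0.0587  0.096 ]
wrist selector_tip 0.66 [339.  270.3] [ 0.6615 -0.0307  0.087 ]
top selector_tip 0.75 [203.4 202. ] [0.5915 0.1431 0.087 ]
```

Call:
arm_command([
  [0,-0.2,2],
  [0,-0.2,4.5],
  [0,-0.2,7],
  [0,-0.2,8.3],
  [0,-0.2,8.3],
], turn=[0,0,0,0,0], hand=[0.5,0.5,0.5,0.5,0.6])

```text
clock: 7.18
eef_pos: [0.5119, -0.0562, 0.0897]
tool_rot: [-0.029, 1.0, 0.0, -0.003]
ft_force: [0.0, 0.2, -0.0]
grip_width: 0.0342
```

Call:
arm_command([
  [0,0,0],
  [0,0,0],
  [0,0,0],
  [0,0,0],
], turn=[0,0,0,0], hand=[0.7,0.7,0.7,0.7])

```text
clock: 7.52
eef_pos: [0.5153, -0.0567, 0.0947]
tool_rot: [-0.029, 1.0, -0.0, 0.001]
ft_force: [0.5, 0.3, 0.2]
grip_width: 0.0253
```

```bash
python3 - <<'E'
from h import *
o=get_obs(); print(o["eef_pos"].round(4),o["tool_rot"].round(3),o["ft_force"].round(2),o["grip_width"])
im,d=camera("wrist"); a=im[:,:,::-1]; im,d=camera("scene"); cv2.imwrite("pics/m6.png",np.vstack([a[100:300],cv2.resize(im[130:290,200:405,::-1],(512,400))]))
E
```

```text
[ 0.5153 -0.0567  0.0947] [-0.029  1.    -0.     0.001] [0.48 0.25 0.22] 0.025337837671499684
```

View pics/m6.png

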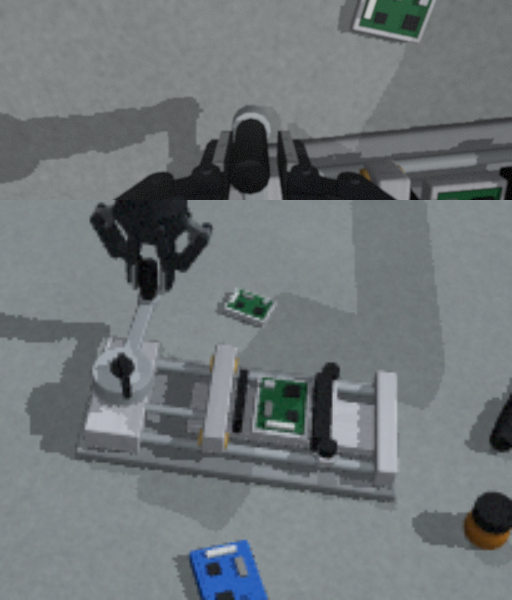

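The post is caged between the pads (wrist crop, about (250, 150)), and the fin is on the jaw side in the scene crop. I'll click back first, moving on the 120 mm arc.

Call:
arm_command([
  [0,0,0],
], turn=[-0.03], hand=[0.7])

```text
clock: 7.7
eef_pos: [0.5146, -0.0567, 0.0942]
tool_rot: [-0.044, 0.999, -0.0, 0.001]
ft_force: [-0.7, -0.6, 0.7]
grip_width: 0.0256
```

Call:
arm_command([
  [-0.06,-1.2,0],
  [-0.24,-2.38,0],
  [-0.54,-3.55,0],
  [-0.95,-4.67,0],
], turn=[-0.1,-0.2,-0.3,-0.4], hand=[0.7,0.7,0.7,0.7])

```text
clock: 8.03
eef_pos: [0.5273, -0.1019, 0.0939]
tool_rot: [-0.244, 0.97, 0.001, 0.0]
ft_force: [-1.2, 2.7, 2.5]
grip_width: 0.0256
```

Call:
arm_command([
  [-0.02,-0.72,0],
  [-0.09,-1.44,0],
  [-0.19,-2.15,0],
  [-0.34,-2.85,0],
], turn=[-0.06,-0.12,-0.18,-0.24], hand=[0.7,0.7,0.7,0.7])

```text
clock: 8.37
eef_pos: [0.5436, -0.1257, 0.0938]
tool_rot: [-0.358, 0.934, 0.0, -0.0]
ft_force: [-1.8, 0.8, 2.3]
grip_width: 0.0256
```

```bash
python3 - <<'E'
from h import *
o=get_obs(); print(o["clock"],o["eef_pos"].round(4),o["tool_rot"].round(3),o["ft_force"].round(2),o["grip_width"])
p=o["eef_pos"]; print("psi",np.arctan2(-.0465-p[1],.632-p[0]),"r",np.hypot(-.0465-p[1],.632-p[0]),"tool psi",2*np.arctan2(o["tool_rot"][0],-o["tool_rot"][1]) )
E
```

```text
8.3667 [ 0.5436 -0.1257  0.0938] [-0.358  0.934  0.    -0.   ] [-1.78  0.8   2.26] 0.025639608102712735
psi 0.7307249542033473 r 0.11870975802023538 tool psi -5.551938784573083
```

Call:
arm_command([
  [-0.04,0.96,0],
  [-0.15,1.91,0],
  [-0.34,2.85,0],
  [-0.61,3.77,0],
], turn=[0.08,0.16,0.24,0.32], hand=[0.7,0.7,0.7,0.7])

```text
clock: 8.7
eef_pos: [0.525, -0.0954, 0.0942]
tool_rot: [-0.2, 0.98, -0.003, 0.002]
ft_force: [3.8, -5.2, -3.6]
grip_width: 0.0257
```

Call:
arm_command([
  [-0.04,0.96,0],
  [-0.15,1.91,0],
  [-0.34,2.85,0],
  [-0.61,3.77,0],
], turn=[0.08,0.16,0.24,0.32], hand=[0.7,0.7,0.7,0.7])

```text
clock: 9.03
eef_pos: [0.5152, -0.0584, 0.0941]
tool_rot: [-0.041, 0.999, -0.002, 0.001]
ft_force: [2.6, -5.9, -1.8]
grip_width: 0.0258
```

Call:
arm_command([
  [-0.04,0.96,0],
  [-0.15,1.91,0],
  [-0.34,2.85,0],
  [-0.61,3.77,0],
], turn=[0.08,0.16,0.24,0.32], hand=[0.7,0.7,0.7,0.7])

```text
clock: 9.37
eef_pos: [0.5177, -0.0204, 0.0941]
tool_rot: [0.118, 0.993, -0.002, 0.001]
ft_force: [2.4, -7.2, -1.2]
grip_width: 0.0256
```

```bash
cat > st.py <<'E'
from h import *
A=np.array([.632,-.0465])
o=get_obs(); p=o["eef_pos"][:2]-A; q=o["tool_rot"]
psi=np.arctan2(-p[1],-p[0]); f=o["ft_force"]
et=np.array([-np.sin(psi),np.cos(psi)])
print("t",o["clock"],"h",round(.177-psi,3),"r",np.hypot(*p).round(4),"z",o["eef_pos"][2].round(4),"Ft",(f[:2]@et).round(2),"Fr",(f[:2]@p/np.hypot(*p)).round(2),"Fz",f[2].round(2),"toolh",round(.177-2*np.arctan2(-q[0],q[1]),3))
import sys
if len(sys.argv)>1:
  for cam in ["scene","top"]:
    info=camera_info(cam);im,d=camera(cam); cv2.imwrite(f"pics/{cam}_{sys.argv[1]}.png",im[:,:,::-1]); np.save(f"{cam}_{sys.argv[1]}.npy",d)
    for n,z in [("jaw",.03),("module",.028),("stop_jaw",.028)]:
      for x in spot_point(cam,n)[:3]:
        w=atz(x["location"],info,z)
        if .55<w[0]<.66: print(cam,n,round(x["conf"],2),np.round(x["location"],1),w.round(4))
E
python3 st.py a
```

```text
t 9.3667 h 0.402 r 0.1173 z 0.0941 Ft -6.45 Fr -3.94 Fz -1.18 toolh 0.414
scene jaw 0.5 [212.2 299.1] [0.6074 0.0892 0.03  ]
scene module 0.79 [214.5 310.3] [0.6033 0.1196 0.028 ]
scene stop_jaw 0.94 [217.4 323.4] [0.601  0.1551 0.028 ]
top jaw 0.61 [199.3 221.6] [0.6064 0.0917 0.03  ]
top module 0.66 [198.3 210.3] [0.6103 0.1267 0.028 ]
top stop_jaw 0.72 [205.4 200.3] [0.589  0.1576 0.028 ]
```

Call:
arm_command([
  [-0.05,1.08,0],
  [-0.19,2.15,0],
], turn=[0.09,0.18], hand=[0.7,0.7])

```text
clock: 9.93
eef_pos: [0.5234, 0.0, 0.0936]
tool_rot: [0.208, 0.978, -0.002, 0.0]
ft_force: [2.0, -7.3, 1.1]
grip_width: 0.0262
```

Call:
arm_command([
  [-0.06,-1.2,0],
  [-0.24,-2.38,0],
  [-0.54,-3.55,0],
  [-0.95,-4.67,0],
], turn=[-0.1,-0.2,-0.3,-0.4], hand=[0.7,0.7,0.7,0.7])

```text
clock: 10.27
eef_pos: [0.5128, -0.0433, 0.0932]
tool_rot: [0.003, 1.0, 0.002, -0.001]
ft_force: [0.0, 2.6, 1.3]
grip_width: 0.0259
```

Call:
arm_command([
  [-0.06,-1.2,0],
  [-0.24,-2.38,0],
  [-0.54,-3.55,0],
  [-0.95,-4.67,0],
], turn=[-0.1,-0.2,-0.3,-0.4], hand=[0.7,0.7,0.7,0.7])

```text
clock: 10.6
eef_pos: [0.5209, -0.0903, 0.0929]
tool_rot: [-0.196, 0.981, 0.002, -0.001]
ft_force: [-1.7, 2.3, 2.7]
grip_width: 0.0254
```

Call:
arm_command([
  [-0.06,-1.2,0],
  [-0.24,-2.38,0],
  [-0.54,-3.55,0],
  [-0.82,-4.33,0],
], turn=[-0.1,-0.2,-0.3,-0.37], hand=[0.7,0.7,0.7,0.7])

```text
clock: 10.93
eef_pos: [0.5448, -0.128, 0.0925]
tool_rot: [-0.372, 0.928, 0.002, -0.001]
ft_force: [-3.5, 0.9, 1.6]
grip_width: 0.0259
```

```bash
python3 st.py b; python3 - <<'E'
import cv2
a=cv2.imread("pics/scene_b.png"); cv2.imwrite("pics/v1.png",cv2.resize(a[180:260,250:360],None,fx=6,fy=6,interpolation=2))
E
```

```text
t 10.9333 h -0.574 r 0.1193 z 0.0925 Ft 3.07 Fr 1.99 Fz 1.64 toolh -0.586
scene jaw 0.56 [211.8 300.2] [0.6051 0.0917 0.03  ]
scene module 0.62 [217.4 309.5] [0.6136 0.12   0.028 ]
scene stop_jaw 0.86 [215.9 322.6] [0.5968 0.1519 0.028 ]
top jaw 0.67 [199.8 222.1] [0.6048 0.0902 0.03  ]
top module 0.87 [200.2 210.8] [0.6044 0.1252 0.028 ]
top stop_jaw 0.59 [202.3 199.4] [0.5986 0.1604 0.028 ]
top stop_jaw 0.17 [200.4 209.6] [0.6038 0.1289 0.028 ]
```

View pics/v1.png

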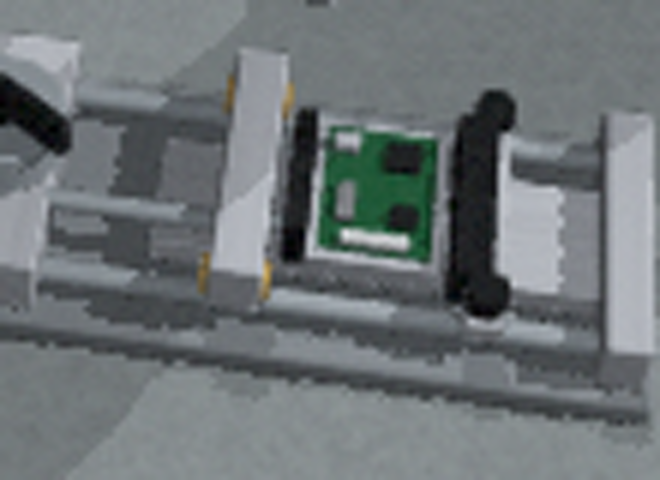

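The moving jaw bar (300, 185) is now close to the module's left edge (317, 190), and the module is flat. I'll drive carefully from here.

Call:
arm_command([
  [-0.04,0.96,0],
  [-0.15,1.91,0],
  [-0.34,2.85,0],
  [-0.61,3.77,0],
], turn=[0.08,0.16,0.24,0.32], hand=[0.7,0.7,0.7,0.7])

```text
clock: 11.67
eef_pos: [0.5254, -0.0966, 0.0937]
tool_rot: [-0.215, 0.977, -0.001, 0.001]
ft_force: [2.6, -1.4, -1.5]
grip_width: 0.0258
```

Call:
arm_command([
  [-0.02,0.6,0],
  [-0.06,1.2,0],
  [-0.13,1.79,0],
  [-0.24,2.38,0],
], turn=[0.05,0.1,0.15,0.2], hand=[0.7,0.7,0.7,0.7])

```text
clock: 12.0
eef_pos: [0.5183, -0.0756, 0.0937]
tool_rot: [-0.117, 0.993, -0.002, 0.001]
ft_force: [2.9, -6.5, -2.9]
grip_width: 0.0255
```

```bash
python3 st.py c
```

```text
t 12.0 h -0.074 r 0.1174 z 0.0937 Ft -7.05 Fr -1.16 Fz -2.94 toolh -0.057
scene jaw 0.55 [212.7 303. ] [0.6055 0.0996 0.03  ]
scene module 0.86 [216.1 310.2] [0.6087 0.1207 0.028 ]
scene stop_jaw 0.95 [217.6 322.6] [0.6024 0.1532 0.028 ]
top jaw 0.49 [200.1 218.7] [0.6041 0.1006 0.03  ]
top module 0.76 [198.5 210.4] [0.6097 0.1264 0.028 ]
top stop_jaw 0.73 [204.3 203.1] [0.5922 0.149  0.028 ]
top stop_jaw 0.22 [198.8 225.9] [0.6078 0.0787 0.028 ]
```

Call:
arm_command([
  [-0.02,0.6,0],
  [-0.06,1.2,0],
], turn=[0.05,0.1], hand=[0.7,0.7])

```text
clock: 12.57
eef_pos: [0.5159, -0.0637, 0.0937]
tool_rot: [-0.067, 0.998, -0.001, 0.001]
ft_force: [4.2, -5.5, -1.5]
grip_width: 0.0254
```

```bash
python3 st.py
```

```text
t 12.5667 h 0.03 r 0.1174 z 0.0937 Ft -6.05 Fr -3.3 Fz -1.5 toolh 0.042
```

Call:
arm_command([
  [-0.02,0.6,0],
  [-0.06,1.2,0],
  [-0.13,1.79,0],
], turn=[0.05,0.1,0.15], hand=[0.7,0.7,0.7])

```text
clock: 12.82
eef_pos: [0.5147, -0.0456, 0.0937]
tool_rot: [0.007, 1.0, -0.001, 0.001]
ft_force: [4.3, -6.5, -1.4]
grip_width: 0.0257
```

```bash
python3 st.py d;  python3 - <<'E'
import cv2
a=cv2.imread("pics/scene_d.png"); cv2.imwrite("pics/v2.png",cv2.resize(a[180:250,270:350],None,fx=8,fy=8,interpolation=2))
E
```

```text
t 12.8167 h 0.184 r 0.1173 z 0.0937 Ft -6.5 Fr -4.34 Fz -1.39 toolh 0.192
scene jaw 0.47 [214.9 302.1] [0.6136 0.0993 0.03  ]
scene module 0.87 [214.8 312.7] [0.6021 0.1259 0.028 ]
scene stop_jaw 0.85 [216.4 323.2] [0.5979 0.1538 0.028 ]
top jaw 0.52 [198.8 217.4] [0.6082 0.1046 0.03  ]
top jaw 0.48 [199.5 388.5] [ 0.5962 -0.4192  0.03  ]
top stop_jaw 0.76 [203.  199.4] [0.5964 0.1604 0.028 ]
```

View pics/v2.png

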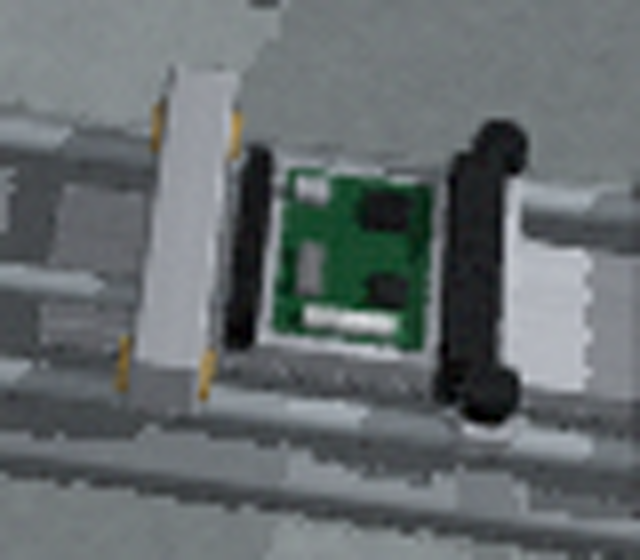

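The jaw bar (250, 240) is nearly at the module's tray edge (272, 250). There's still a sliver at the far jaw (440, 250), and force is at plain drag (6.5 N). I'll continue in small steps.

Call:
arm_command([
  [-0.02,0.6,0],
  [-0.06,1.2,0],
  [-0.13,1.79,0],
], turn=[0.05,0.1,0.15], hand=[0.7,0.7,0.7])

```text
clock: 13.47
eef_pos: [0.5155, -0.0283, 0.0935]
tool_rot: [0.083, 0.997, -0.002, 0.001]
ft_force: [2.7, -8.4, 0.6]
grip_width: 0.0257
```

```bash
python3 st.py
```

```text
t 13.4667 h 0.332 r 0.1179 z 0.0935 Ft -7.88 Fr -3.95 Fz 0.56 toolh 0.343
```

Call:
arm_command([
  [-0.02,0.6,0],
  [-0.06,1.2,0],
], turn=[0.05,0.1], hand=[0.7,0.7])

```text
clock: 13.63
eef_pos: [0.5179, -0.0169, 0.0935]
tool_rot: [0.133, 0.991, -0.002, 0.001]
ft_force: [3.0, -9.2, 1.1]
grip_width: 0.0256
```

```bash
python3 st.py
```

```text
t 13.6333 h 0.431 r 0.1179 z 0.0935 Ft -8.18 Fr -5.18 Fz 1.09 toolh 0.443
```

Contact: force is rising (6.5 → 7.9 → 8.2 N), so clamping is at an estimated 20–25 N. One more small step.

Call:
arm_command([
  [-0.01,0.42,0],
  [-0.04,0.84,0],
], turn=[0.035,0.07], hand=[0.7,0.7])

```text
clock: 13.8
eef_pos: [0.5203, -0.0091, 0.0935]
tool_rot: [0.167, 0.986, -0.003, 0.0]
ft_force: [2.3, -10.5, 1.0]
grip_width: 0.026
```

```bash
python3 st.py e;  python3 - <<'E'
import cv2
a=cv2.imread("pics/scene_e.png"); cv2.imwrite("pics/v3.png",cv2.resize(a[180:250,270:350],None,fx=8,fy=8,interpolation=2))
E
```

```text
t 13.8 h 0.5 r 0.1178 z 0.0935 Ft -9.28 Fr -5.48 Fz 1.0 toolh 0.512
scene jaw 0.5 [214.7 302.4] [0.6127 0.0999 0.03  ]
scene stop_jaw 0.58 [217.2 326.4] [0.5977 0.1625 0.028 ]
top jaw 0.51 [197.7 220.1] [0.6114 0.0963 0.03  ]
top module 0.62 [198.7 211.8] [0.609  0.1221 0.028 ]
top stop_jaw 0.54 [203.  201.2] [0.5963 0.1548 0.028 ]
```

View pics/v3.png

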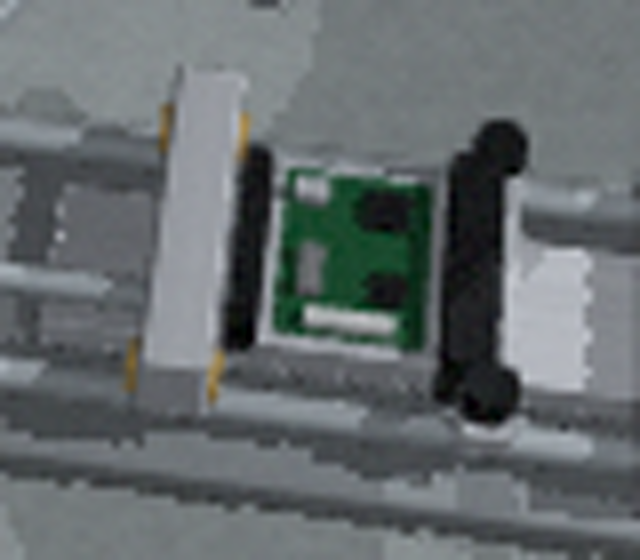

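```bash
python3 - <<'E'
import cv2,numpy as np
g={k:cv2.cvtColor(cv2.imread(f"pics/scene_{k}.png"),6).astype(np.float32) for k in "abcde"}
def track(a,b,r0,r1,c0,c1):
    t=cv2.resize(g[a][r0:r1,c0:c1],None,fx=8,fy=8,interpolation=cv2.INTER_CUBIC)
    s=cv2.resize(g[b][r0-3:r1+3,c0-8:c1+8],None,fx=8,fy=8,interpolation=cv2.INTER_CUBIC)
    R=cv2.matchTemplate(s,t,cv2.TM_CCOEFF_NORMED); _,v,_,l=cv2.minMaxLoc(R); return l[0]/8-8,l[1]/8-3,round(v,3)
# in e: carriage cols 288-300 rows 188-232; bar cols 298-303 ; module 304-326
for k in "abcd":
    print(k,"carriage",track("e",k,192,228,286,299),"bar/module edge",track("e",k,200,222,301,308),"module",track("e",k,200,226,305,323))
E
```

```text
a carriage (-3.125, -0.5, 0.947) bar/module edge (-1.5, -0.125, 0.931) module (-1.25, -0.125, 0.973)
b carriage (-2.5, -0.25, 0.883) bar/module edge (-1.125, -0.25, 0.955) module (-1.125, -0.125, 0.962)
c carriage (-2.0, -0.25, 0.951) bar/module edge (-0.875, -0.125, 0.963) module (-0.75, -0.125, 0.963)
d carriage (-1.0, -0.125, 0.965) bar/module edge (0.0, 0.0, 0.99) module (0.0, 0.0, 0.984)
```

The tracking agrees with the force. The module went home against the far jaw between readings c and d. Since then the carriage advanced about 3 mm with the bar still, giving roughly 35–38 N, and the handle force is 9.3 N against about 6.4 N drag. I'll stop here, release and lift clear.

Call:
arm_command([
  [0,-0.15,0],
  [0,-0.3,0],
  [0,-0.3,0],
  [0,-0.3,0],
  [0,-0.3,0],
], turn=[0,0,0,0,0], hand=[0.7,0.7,0.5,0.5,0.5])

```text
clock: 14.62
eef_pos: [0.5179, -0.0092, 0.0927]
tool_rot: [0.165, 0.986, 0.0, -0.002]
ft_force: [-0.8, -0.9, 0.8]
grip_width: 0.0427
```

Call:
arm_command([
  [0,0,-1.5],
  [0,0,-4],
  [0,0,-7],
  [0,0,-10],
  [0,0,-13],
], turn=[0,0,0,0,0], hand=[0.5,0.5,0.5,0.5,0.5])

```text
clock: 15.03
eef_pos: [0.5182, -0.0087, 0.2241]
tool_rot: [0.165, 0.986, 0.001, -0.001]
ft_force: [0.4, 0.4, 0.7]
grip_width: 0.0429
```

Call:
arm_command([
  [2,-2,0],
  [4,-4,0],
  [6,-6,0],
  [6,-6,0],
  [6,-6,0],
], turn=[0,0,0,0,0], hand=[0.5,0.5,0.5,0.5,0.5])

```text
clock: 15.45
eef_pos: [0.4416, -0.0465, 0.2233]
tool_rot: [0.165, 0.986, 0.001, -0.0]
ft_force: [0.5, 0.2, -0.8]
grip_width: 0.0427
```

```bash
python3 st.py f;  python3 - <<'E'
import cv2
a=cv2.imread("pics/scene_f.png"); cv2.imwrite("pics/v4.png",cv2.resize(a[140:260,220:360],None,fx=5,fy=5,interpolation=2))
E
```

```text
t 15.45 h 0.177 r 0.1904 z 0.2233 Ft 0.21 Fr -0.46 Fz -0.8 toolh 0.509
scene jaw 0.43 [214.7 301.8] [0.6132 0.0984 0.03  ]
scene module 0.6 [217.4 311.4] [0.6119 0.1248 0.028 ]
scene stop_jaw 0.91 [217.5 322.5] [0.6022 0.1529 0.028 ]
top jaw 0.59 [199.1 218.7] [0.6072 0.1006 0.03  ]
top module 0.89 [200.8 208.2] [0.6027 0.1332 0.028 ]
```

View pics/v4.png

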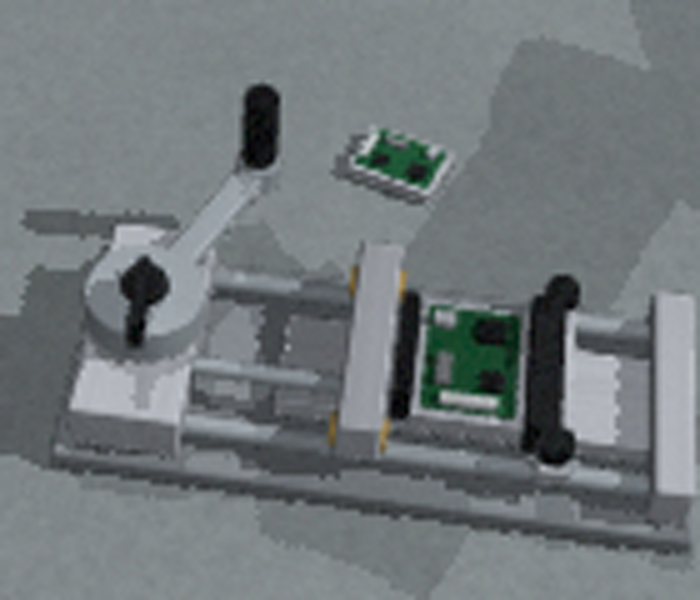

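The picture shows the module flat, touching both jaws (410, 355 and 540, 370). The fin (145, 310) is still turned to the jaw side of the bar line, the grip is free and the arm is clear.

```bash
python3 -c "from workcell import *; print(job_done())"
```

```text
the job is handed in; nothing more can be done
None
```

The circuit module is clamped snugly between the jaws, and the job was handed in at 15.5 s of the 72 s allowed, with the arm well clear of everything.

- **Lever:** I pushed the direction lever over centre with the closed fingertips, and it snapped to the jaw side at about +0.42 rad from the bar. The last picture shows it still there.
- **Swings:** I held the grip loosely between the pads and made two driving swings with click-back strokes before each.
- **Feel:** Handle force rose from about 6.4 N of plain drag to 9.3 N, a rise of about 45%, and I stopped there. That is roughly 35–38 N on the module by my estimate: inside the 20–50 N range, a little above the best 32 N and well short of 55 N.
- **Picture check:** Image tracking agrees with the force. After the module reached the far jaw, the carriage advanced about 3 mm while the jaw bar stayed still, so the spring is about half compressed and not bottomed.
- **Final look:** After I let go, the module lay flat and touched both jaws. The small green look-alike was in place in that picture. I did not check the driver, flux jar, parts tray or blue module again at the end, but the arm did not go near them.
- **Disagreements:** The trained networks' jaw and module positions scattered by several millimetres, so I relied on force and image tracking for the stopping point. One force reading of 7.05 N, earlier in the last swing, was higher than its neighbours, and I treated it as noise.

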